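# Lock the inspection fixture's carriage with its clevis pin

### The arm

A 6-joint arm with a two-finger parallel gripper is mounted at the origin on the work surface. World frame = base frame: x ahead of the robot, y to its left, z up, the work surface at z = 0. Lengths are in m, angles in degrees, forces in N, time in s.
With the tool pointing down it reaches from about 0.4 to 0.825 m from the base axis. Payload 7 kg.
Tool frame: the origin (TCP) lies midway between the tips of the shut fingers; the grasp point (between the pads) lies 19 mm behind it; z points along the fingers, y is the direction in which the jaws open and shut (so a half turn about z gives the same grasp; the last joint's range is limited). The gripper opens to 88 mm and grips with 3 to 60 N. Pads are 19 mm wide; open, the fingers measure 130 mm over their backs; the gripper's body (78 mm by 193 mm) begins 47 mm behind the grasp point.
Start: joints at [-48.352, 20.546, 0.682, 0, -70.136, -16.507], TCP at [0.287, -0.611, 0.227] pointing down, gripper open.
Joint ranges: [-176.03, 176.03], [-82.01, 121.73], [-58.28, 71.71], [-173.87, 95.51], [-174.79, -0.11], [-173.66, 173.66]. Speed limits (degrees/s): [136.94, 136.94, 172.46, 180, 180, 180].

### API

Orientations are given as [roll, pitch, yaw] about the fixed x, y, z axes, in that order (R = Rz(yaw) Ry(pitch) Rx(roll)).
In Python, from plant import sensors, cams, job gives the robot as it stands.
- The arm moves only by the tool move_arm, never from a script. Its argument "commands" is a list of rows, each a list of 7 numbers: the finger opening in cm, from 0 to 8.76, then the shift along the tool's x, y, z in cm, then the turn, a rotation vector about the tool's x, y, z in rad. In form: [[hand, x, y, z, wx, wy, wz], ...]. A call has exactly 8 rows; each row is the pose to reach, as a shift and turn from the pose commanded when the call began, along the tool's axes at that moment; what a row does not reach only later rows make up. A row lasts 1/8 s, in which the tool goes at most 62.5 mm and 10.7 degrees, less where a joint would pass 70% of its speed; a pose out of reach is approached as far as the arm can. A call with a gripper value outside its range is refused whole. The fingers move at their own pace and stop on an object; the grip force is fixed at half the most. Time passes only in rows, so rows that repeat a pose let the fingers close, or fill a call up. It gives the time, the measured TCP pose, the force and the opening at its end, in the units of the state.
- sensors.get_obs(): the state, without advancing time (a new reading comes with each control period).
- cams.snapshot(name): name is "scene" or "top"; returns a dict with "frame" (420x560x3 uint8, red, green, blue), "camera_matrix" (3x3 intrinsics, pixels), "R" (3x3) and "t" (3): a world point X has camera coordinates R X + t. Camera axes: x right, y down, z forward; pixel columns grow to the right and rows downward; lengths in m; the calibration is good to about 2 mm. A picture is of the moment at which its call begins. There is no depth.
- job.close_job(): hands the job in, once; it reports no verdict.
The state is a dict: "clock": time; "joint_pos": joint angles; "qvel": joint speeds; "tau": joint torques, N m; "tool_pos": TCP position; "orientation": TCP orientation; "force": force on the tool from outside, world axes, zero at the start; "moment": the same for the moment, N m; "opening": finger opening in m.
Only numpy, scipy, OpenCV 4.12 (cv2) and the standard library are available. Lean on these libraries where they do the work, as an engineer would, in place of code of your own. Each camera call takes 0.05 s, during which the arm holds its last target.

### The job

On the aluminium inspection fixture, push the sliding carriage up to its stop so that its lug lies in the leaning fork and the holes line up. Then take the longer of the two headed pins from the grey rack and push it down through fork and lug until its collar seats flat on the fork, and let go of it. Leave the shorter pin in the rack and do not shift the other things on the table.

Things in the scene. Friction and masses are not known exactly. Their poses are not given: they have to be found in the camera images.
- fixture: Fixed aluminium base plate 200 x 270 x 20 mm with the fork, a rail and the carriage. Origin on the table, vertically under the mouth of the fork's bore; z up. Spans x -90..110, y -195..75 mm. The carriage runs along its y and goes home toward +y; fork and carriage apart, all on it stays below 42 mm.
- fork: Aluminium fork on the fixture: two parallel ears joined by a web at +y. Origin: centre of the bore's mouth on the upper ear's face, 100 mm above the table. z = bore axis, up and out, 25 degrees from vertical, leaning to the fixture's -x; y = fixture's y. Along z: upper ear 0..-14 mm, gap -14..-34, lower ear -34..-48. Ears x -22..22, y -22..36 mm. Bores 17.5 mm, 3 mm chamfer. Nothing above the face.
- carriage (a joint): Sliding steel carriage, in m: 0 = home at its stop, lug in the fork, all holes in line; up to 0.08 = drawn back along the fixture's -y. Needs about 3 N to slide (a little more when fast), stays where it is left. Its lug is 16 mm thick, bore 17.5 mm, leaning as the fork does. Its block is 56 mm (x) x 50 mm (y), top 102 mm above the table.
- carriage_handle (a point): Centre of the black round knob on top of the carriage block, 135 mm above the table: 24 mm in diameter, from 124 to 146 mm height, on a 16 mm steel neck. It rides with the carriage; axes as the fixture's. Push it toward the fixture's +y to bring the carriage home.
- rack: Fixed grey plastic block 75 x 150 x 42 mm, origin at the centre of its underside, long along its y. Two blind holes 17.5 mm in diameter, 30 mm deep, at y = -37.5 and +37.5 mm; a pin stands upright in each; which pin is where varies.
- long_pin_grip (a point): Centre of the dark steel round handle (22 mm diameter, 48 mm long) of the longer headed pin; z from tip to handle. Pin 131 mm long, about 0.22 kg, all round: steel shank 16 mm diameter, 75 mm long, tapered tip; collar 32 mm diameter, 8 mm thick; then handle. This point is 32 mm above the collar's underside, 107 mm above the tip. In the rack it stands upright, this point 119 mm above the table.
- long_pin_collar (a point): Centre of the underside of the longer pin's collar (75 mm from the tip, 32 mm below the handle's centre), which comes to lie on the fork's mouth when the pin is seated; z from tip to handle.
- short_pin_grip (a point): Centre of the handle of the shorter headed pin, of the same shape but with a shank only 42 mm long; stays in the rack, 86 mm above the table.
- ring_gauge: Bystander: loose steel ring gauge, 64 mm in diameter, 22 mm high, beside the fixture on its +y side. Origin at the centre of its underside.
- master_center (a point): Bystander: centre of a loose dark steel master cylinder, 36 mm in diameter and 60 mm high, standing on the table beyond the fixture.
- gauge_block: Bystander: loose steel gauge block 35 x 75 x 20 mm beyond the rack. Origin at the centre of its underside.
- driver_grip (a point): Bystander: handle of a loose screwdriver lying beside the fixture, along its -x side.
- mouse: Bystander: loose black computer mouse, 100 x 58 x 31 mm, on the left. Origin on the table under its centre.
Things that resemble listed ones, but are neither listed nor needed, are in the scene too. Leave any orange, purple or red look-alike of the part that bears long_pin_grip alone.

How it is judged (in metres and radians):
On the way, in this order (a step that is already met when the one before it is completed fails the run):
1. the carriage is home at its stop (within 3 mm) (value of joint carriage below 0.003 m), for 0.2 s.
2. with the carriage home, the longer pin is through fork and lug with its collar seated (value of joint carriage below 0.003 m and z of long_pin_collar in the frame of fork between -0.003 and 0.003 m and x of long_pin_collar in the frame of fork between -0.004 and 0.004 m and y of long_pin_collar in the frame of fork between -0.004 and 0.004 m), for 0.2 s.
At the end, for the whole second after the job is handed in: Carriage home (within 3 mm of its stop); longer pin through fork and lug with its collar seated on the fork (within 3 mm, centred within 3 mm, in line with the bore within 4 degrees), and let go of (value of joint carriage below 0.003 m and z of long_pin_collar in the frame of fork between -0.003 and 0.003 m and x of long_pin_collar in the frame of fork between -0.003 and 0.003 m and y of long_pin_collar in the frame of fork between -0.003 and 0.003 m and angle between the z axis of long_pin_collar and the z axis of fork, either way round below 0.07 rad); the robot touches nothing.
It fails at once if the shorter pin is moved by more than 15 mm (distance of short_pin_grip from where it was at the start of the episode above 0.015 m).
It fails at once if another loose thing on the table is moved by more than 20 mm (distance of any of ring_gauge, master_center, gauge_block, driver_grip, mouse from where it was at the start of the episode above 0.02 m).
It also fails if it takes over 61 s, if anything falls off the work surface, if the arm or the gripper's body presses on something with over 40 N, if the wrist force passes 120 N, or if a joint passes its speed limit or range.

## Working session

There is one attempt and no reset: what is moved stays moved. The work goes in short steps, Python scripts to look and compute and a tool call to move; the robot and the scene stay as the last step left them, time stands still between calls to the robot, and variables do not carry over. Pictures are saved under pics/ and viewed, and the job is handed in when it is done.

Besides the shell and the picture viewer there is one more tool, called as name(argument=value, ...) on one line, values as JSON. move_arm: Moves the arm, as the interface text tells. Its arguments: {"type":"object","properties":{"commands":{"type":"array"}},"required":["commands"]}

```bash
mkdir -p pics; ls
python3 - <<'E'
from plant import sensors,cams
import cv2,numpy as np
o=sensors.get_obs();print(o)
for n in("scene","top"):
    s=cams.snapshot(n);cv2.imwrite(f"pics/{n}0.png",cv2.cvtColor(s["frame"],cv2.COLOR_RGB2BGR))
    np.savez(f"{n}0.npz",**s);print(n,s["camera_matrix"],s["R"],s["t"])
E
```

```text
pics
{'clock': 0.0, 'joint_pos': array([-4.83524497e+01,  2.05901807e+01,  6.31981219e-01, -1.87235396e-02,
       -7.01342156e+01, -1.65074157e+01]), 'qvel': array([-0.0497829 , -0.06106689, -0.03319706, -0.12760396,  0.04668262,
       -0.16199396]), 'tau': array([-6.93799320e-04, -5.82724464e+01,  2.93061680e+01,  6.99759990e+00,
        6.99918033e-03, -1.43747975e-04]), 'tool_pos': array([ 0.2865254 , -0.61062536,  0.22562761]), 'orientation': array([ 1.79906392e+02, -9.38537156e-03, -1.54866235e+02]), 'force': array([-0.46157341, -0.45869684,  0.0174869 ]), 'moment': array([0.00740284, 0.00474082, 0.03253148]), 'opening': 0.08755173465230073}
scene [[391.55906826   0.         290.89392183]
 [  0.         391.55906826 209.89780067]
 [  0.           0.           1.        ]] [[-0.35825693  0.93343333 -0.01882015]
 [ 0.68577228  0.24941737 -0.68374509]
 [-0.63353639 -0.25786275 -0.7294782 ]] [ 0.10165374 -0.36630811  1.31065807]
top [[511.53529693   0.         286.67484012]
 [  0.         511.53529693 203.83884087]
 [  0.           0.           1.        ]] [[ 0.02250004 -0.99962456 -0.01563604]
 [-0.99831625 -0.0216287  -0.05382253]
 [ 0.05346414  0.01682072 -0.99842809]] [0.12447007 0.60379066 1.39408924]
```

View pics/scene0.png

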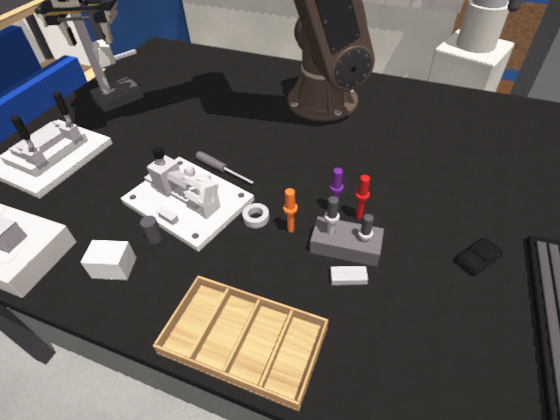

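View pics/top0.png

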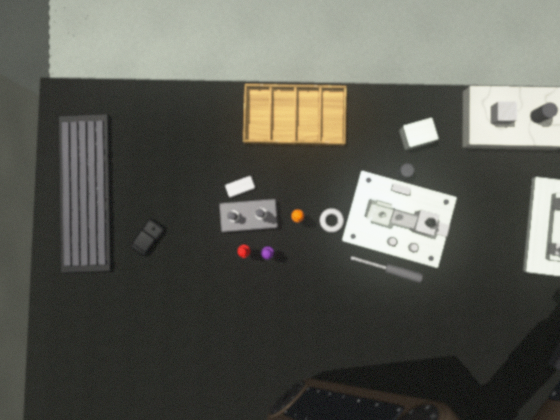

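```bash
cat > h.py <<'E'
import numpy as np,cv2
def load(f): return dict(np.load(f))
def ray(s,uv):
    d=np.linalg.inv(s["camera_matrix"])@np.array([uv[0],uv[1],1.]);R=s["R"];return -R.T@s["t"],R.T@d
def onz(s,uv,z):
    c,d=ray(s,uv);return c+d*(z-c[2])/d[2]
def proj(s,X):
    p=s["camera_matrix"]@(s["R"]@np.asarray(X,float)+s["t"]);return p[:2]/p[2]
def two(s1,u1,s2,u2):
    A=[];b=[]
    c1,d1=ray(s1,u1);c2,d2=ray(s2,u2)
    t=np.linalg.lstsq(np.c_[d1,-d2],c2-c1,rcond=None)[0]
    p,q=c1+t[0]*d1,c2+t[1]*d2
    return (p+q)/2,np.linalg.norm(p-q)
def crop(s,x0,y0,x1,y1,k,fn):
    im=cv2.cvtColor(s["frame"],cv2.COLOR_RGB2BGR)[y0:y1,x0:x1]
    cv2.imwrite(fn,cv2.resize(im,None,fx=k,fy=k,interpolation=cv2.INTER_CUBIC))
E
python3 - <<'E'
from h import *
S=load("scene0.npz");T=load("top0.npz")
crop(S,110,135,260,245,5,"pics/s_fix.png")
crop(S,270,150,400,290,4,"pics/s_rack.png")
crop(T,330,155,470,285,4.5,"pics/t_fix.png")
crop(T,205,165,345,275,5,"pics/t_rack.png")
E
```

```text
(no output)
```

View pics/s_fix.png

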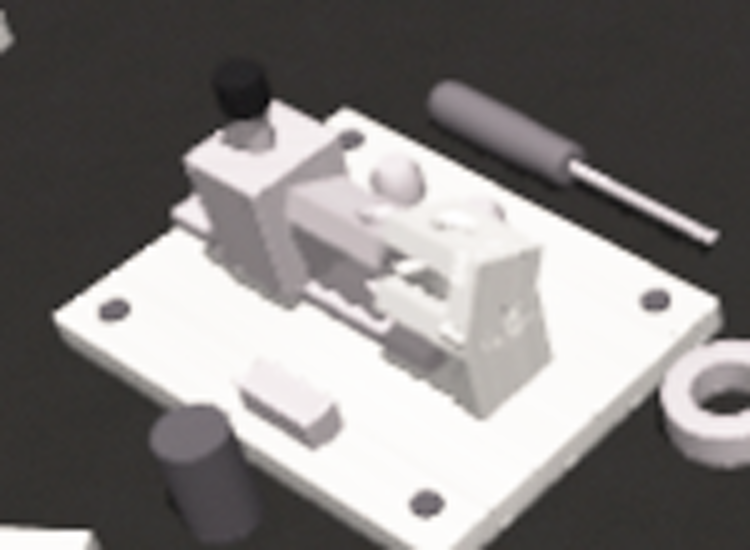

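View pics/t_fix.png

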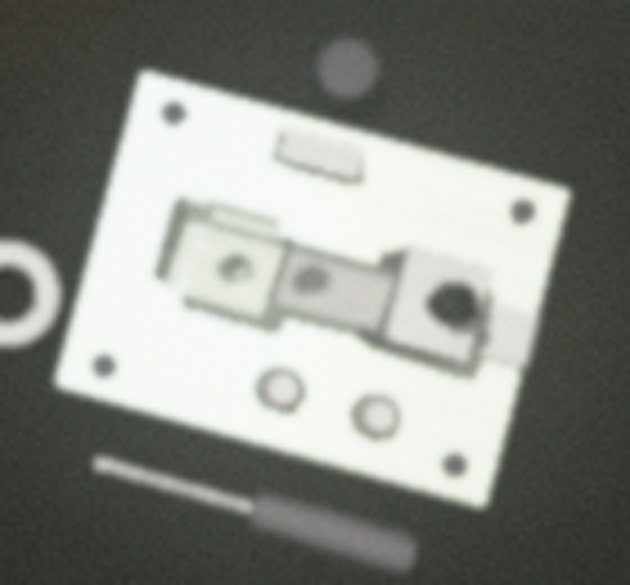

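View pics/s_rack.png

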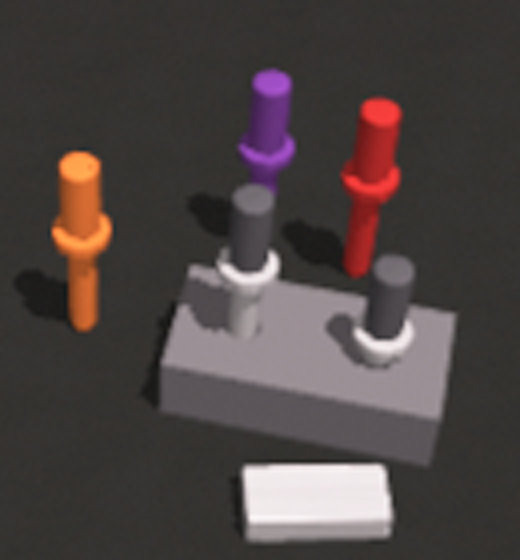

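View pics/t_rack.png

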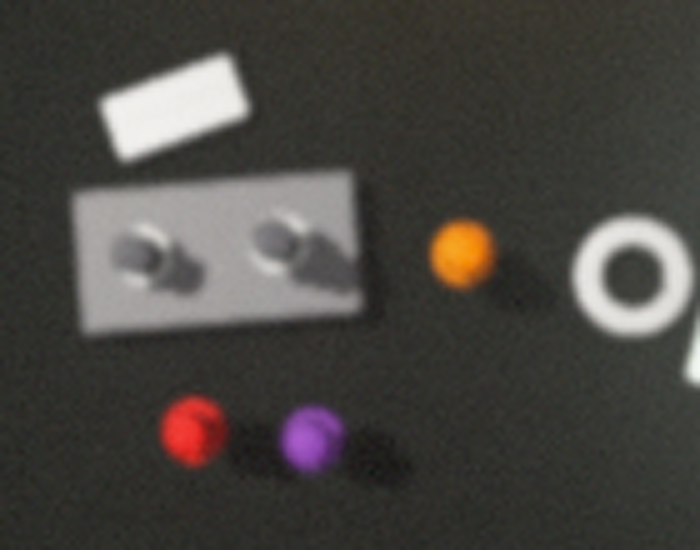

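Run:
```python
from h import *
S=load("scene0.npz");T=load("top0.npz")
for n,s in(("S",S),("T",T)): print(n,"cam",-s["R"].T@s["t"])
def uc(p,k,x,y): return (np.array(p)+.5)/k-.5+[x,y]
sc=dict(S=[(349,140),(656,300),(427,502),(115,310)],T=[(455,464),(103,366),(173,112),(522,211)])
def hole(s,c,r=4):
    g=cv2.cvtColor(s["frame"],cv2.COLOR_RGB2GRAY).astype(float);x,y=np.round(c).astype(int)
    w=g[y-r:y+r+1,x-r:x+r+1];w=np.clip(np.median(w)-15-w,0,None)
    yy,xx=np.mgrid[y-r:y+r+1,x-r:x+r+1];return np.array([(w*xx).sum(),(w*yy).sum()])/w.sum()
H={}
for n,s,a in(("S",S,(5,110,135)),("T",T,(4.5,330,155))):
    H[n]=[hole(s,uc(p,*a)) for p in sc[n]]
    P=np.array([onz(s,h,.02) for h in H[n]]);print(n,np.round(P,4).tolist(),np.round(H[n],1).tolist());print(" dist",[round(np.linalg.norm(P[i]-P[(i+1)%4]),4) for i in range(4)],"c",P.mean(0))
    e=(P[1]-P[0])+(P[2]-P[3]);print(" yaw of y axis",np.degrees(np.arctan2(e[1],e[0])))
# plate rect
g=cv2.cvtColor(T["frame"],cv2.COLOR_RGB2GRAY)
m=(g>150).astype(np.uint8);m[:, :342]=0;m[:,462:]=0;m[:165]=0;m[275:]=0
c=max(cv2.findContours(m,0,cv2.CHAIN_APPROX_NONE)[0],key=cv2.contourArea)
box=cv2.boxPoints(cv2.minAreaRect(c));B=np.array([onz(T,b,.02) for b in box]);print(np.round(box,1).tolist(),np.round(B,4).tolist(),B.mean(0),[np.linalg.norm(B[i]-B[(i+1)%4]) for i in range(4)])
# pins: handle top centre
for nm,su,tu,z in(("long",(253,198),(277,236),.143),("short",(394,268),(136,251),.110)):
    a=uc(su,4,270,150);b=uc(tu,5,205,165);print(nm,a,b,onz(S,a,z),onz(T,b,z),two(S,a,T,b))
a=uc((243,75),5,110,135);b=uc((452,305),4.5,330,155);print("knob top",onz(S,a,.146),onz(T,b,.146),two(S,a,T,b))
```

```text
S cam [1.11797168 0.33444652 0.70754826]
T cam [0.52543966 0.11403297 1.42634162]
S [[0.4642, -0.2593, 0.02], [0.5153, -0.0455, 0.02], [0.6702, -0.0859, 0.02], [0.6145, -0.2994, 0.02]] [[178.4, 163.6], [240.7, 194.8], [194.9, 235.4], [132.4, 196.7]]
 dist [np.float64(0.2198), np.float64(0.1601), np.float64(0.2206), np.float64(0.1556)] c [ 0.56605721 -0.17252691  0.02      ]
 yaw of y axis 75.96092253767786
T [[0.4617, -0.2579, 0.02], [0.5168, -0.0449, 0.02], [0.6722, -0.0852, 0.02], [0.6164, -0.298, 0.02]] [[430.6, 257.9], [352.7, 235.9], [368.2, 179.7], [445.7, 201.6]]
 dist [np.float64(0.22), np.float64(0.1605), np.float64(0.22), np.float64(0.1599)] c [ 0.56679456 -0.17149616  0.02      ]
 yaw of y axis 75.39863051940607
[[340.79998779296875, 240.6999969482422], [360.70001220703125, 169.60000610351562], [457.3999938964844, 196.6999969482422], [437.5, 267.79998779296875]] [[0.503, -0.0128, 0.02], [0.6996, -0.0642, 0.02], [0.6304, -0.3299, 0.02], [0.4354, -0.2769, 0.02]] [ 0.56710211 -0.17096186  0.02      ] [np.float64(0.20322385448100677), np.float64(0.27451403578789496), np.float64(0.20206621062535982), np.float64(0.2726515062566819)]
long [332.875 199.125] [260.  211.8] [0.57074767 0.20402277 0.143     ] [0.57268052 0.20222118 0.143     ] (array([0.57231372, 0.20323026, 0.14421823]), np.float64(0.0022749785271050844))
short [368.125 216.625] [231.8 214.8] [0.56255243 0.27872362 0.11      ] [0.56456247 0.27706367 0.11      ] (array([0.56429608, 0.27788305, 0.11151782]), np.float64(0.0020493930821430593))
knob top [ 0.55649121 -0.22236759  0.146     ] [ 0.55547219 -0.22257032  0.146     ] (array([ 0.55560971, -0.22296038,  0.14518973]), np.float64(0.0004152838410382255))
```

```bash
cat >> h.py <<'E'
from scipy.spatial.transform import Rotation as Ro
import json
psi=np.radians(-14.6);ex=np.array([np.cos(psi),np.sin(psi),0]);ey=np.array([-np.sin(psi),np.cos(psi),0]);ez=np.array([0,0,1.])
O=np.array([.5667,-.1717,0])-.01*ex+.06*ey
bore=O+[0,0,.1]; t25=np.radians(25); ax=-np.sin(t25)*ex+np.cos(t25)*ez
def rot(zt,ydir): # tool z, approx tool y
    z=zt/np.linalg.norm(zt);x=np.cross(ydir,z);x/=np.linalg.norm(x);return Ro.from_matrix(np.c_[x,np.cross(z,x),z])
Rdown=rot(-ez,-ex); Rbore=rot(-ax,-ex)
def cmd():
    d=json.load(open("cmd.json"));return np.array(d["p"]),Ro.from_quat(d["q"])
def save(p,R): json.dump(dict(p=list(map(float,p)),q=list(map(float,R.as_quat()))),open("cmd.json","w"))
def applied(row): # last row of a call, cm/rad
    p,R=cmd();save(p+R.apply(np.array(row[:3])/100),R*Ro.from_rotvec(row[3:]))
def delta(p,R):
    p0,R0=cmd();return np.round(R0.inv().apply(np.asarray(p)-p0)*100,2),np.round((R0.inv()*R).as_rotvec(),3)
E
python3 - <<'E'
from h import *
save([.287,-.611,.227],Ro.from_euler('xyz',[180,0,-154.866],degrees=True))
S=load("scene0.npz");T=load("top0.npz")
print(bore,ax,proj(S,bore),(proj(S,bore)-[110,135])*5,proj(T,bore),(proj(T,bore)-[330,155])*4.5)
k=np.array([.5555,-.2228,0])-O;print("knob fix",k@ex,k@ey)
kn=np.array([.5555,-.2228,0])-.045*ey
for z in(.30,.122): print(kn,delta([kn[0],kn[1],z],Rdown))
E
```

```text
[ 0.57214707 -0.11111676  0.1       ] [-0.40897157  0.10652911  0.90630779] [200.38915703 179.55924205] [451.94578513 222.79621023] [382.12317002 215.29473573] [234.55426509 271.32631079]
knob fix 0.012042401496824987 -0.11227311542395163
[ 0.54415688 -0.26634691  0.        ] (array([-37.92,  20.28,  -7.3 ]), array([ 0.   ,  0.   , -0.877]))
[ 0.54415688 -0.26634691  0.        ] (array([-37.92,  20.28,  10.5 ]), array([ 0.   ,  0.   , -0.877]))
```

move_arm(commands=[[0,-3,0,-7.3,0,0,-0.1],[0,-9,4,-7.3,0,0,-0.2],[0,-14,7.5,-7.3,0,0,-0.35],[0,-19,10.2,-7.3,0,0,-0.5],[0,-24,13,-7.3,0,0,-0.65],[0,-29,15.5,-7.3,0,0,-0.8],[0,-34,18.2,-7.3,0,0,-0.877],[0,-37.9,20.3,-7.3,0,0,-0.877]])

```text
clock: 1.1
tool_pos: [0.5445, -0.2641, 0.2993]
orientation: [180.0, 0.0, -104.5]
force: [0.2, 0.4, 0.5]
opening: 0.0135
```

Run:
```python
from h import *
applied([-37.9,20.3,-7.3,0,0,-.877]);print(cmd()[0],cmd()[1].as_euler('xyz',degrees=True))
```

```text
[ 0.54389356 -0.26624545  0.3       ] [ 1.80000000e+02  1.27222187e-14 -1.04617601e+02]
```

move_arm(commands=[[0,0,0,5,0,0,0],[0,0,0,10,0,0,0],[0,0,0,14,0,0,0],[0,0,0,17,0,0,0],[0,0,0,17.8,0,0,0],[0,0,0,17.8,0,0,0],[0,0,0,17.8,0,0,0],[0,0,0,17.8,0,0,0]])

```text
clock: 2.1
tool_pos: [0.5443, -0.2664, 0.1229]
orientation: [-179.9, 0.0, -104.6]
force: [0.8, 0.7, -0.0]
opening: 0.0004
```

Run:
```python
from h import *
applied([0,0,17.8,0,0,0])
from plant import cams
for n in("scene","top"):
    s=cams.snapshot(n);np.savez(f"{n}1.npz",**s)
S=load("scene1.npz");crop(S,110,115,260,245,5,"pics/s1.png")
T=load("top1.npz");crop(T,330,155,470,285,4.5,"pics/t1.png")
```

```text
(no output)
```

View pics/s1.png

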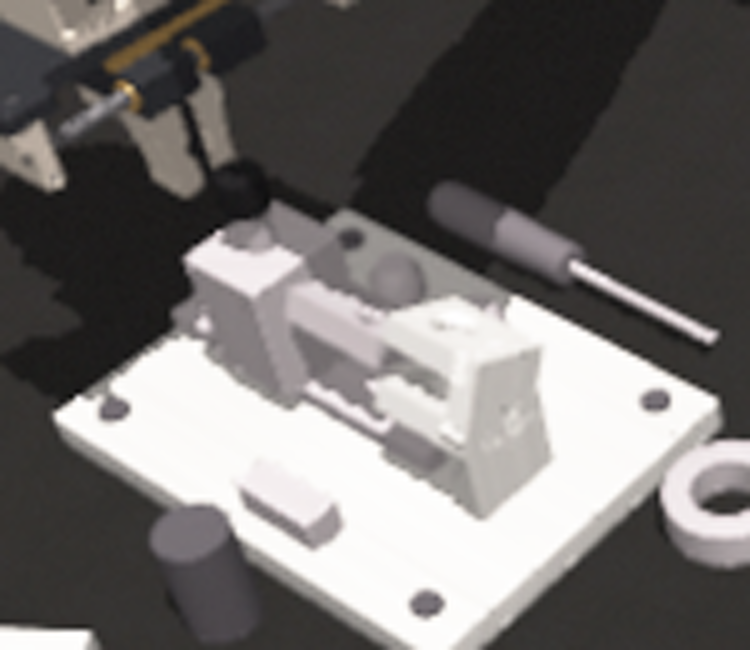

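Run:
```python
from h import *
S=load("scene1.npz");crop(S,60,80,220,200,5,"pics/s1b.png")
print(proj(S,cmd()[0]))
```

```text
[148.46209577 150.63270258]
```

View pics/s1b.png

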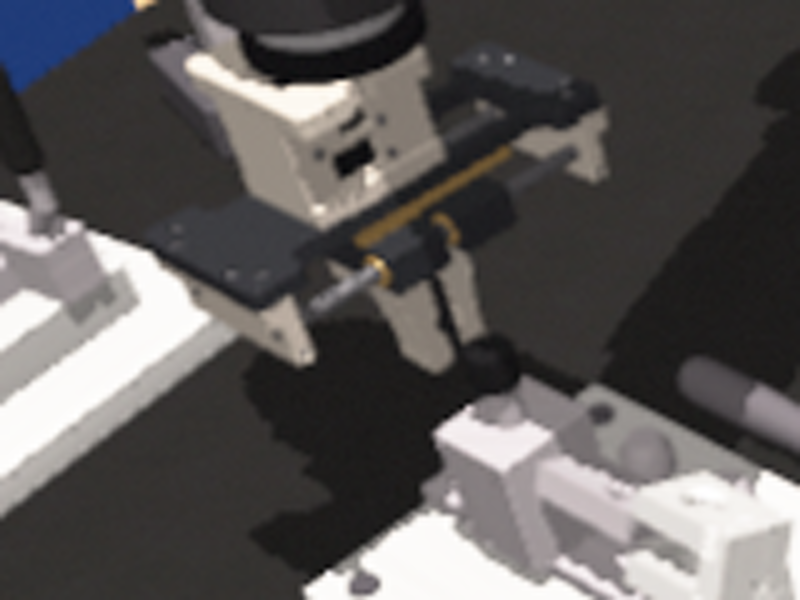

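View pics/t1.png

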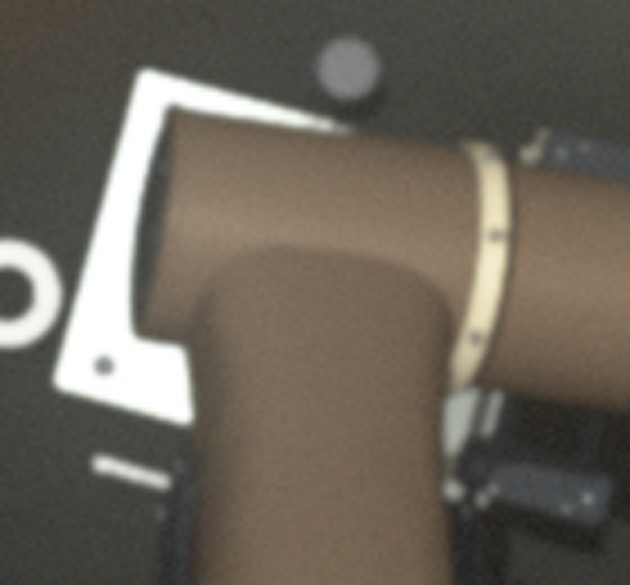

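Run:
```python
from h import *
T=load("top0.npz")
for uv in[(309,280),(312,280),(315,279)]:
    P=onz(T,(np.array(uv)+.5)/4.5-.5+[330,155],.0855)-(bore-.016*ax);print(P@ex,P@ey)
```

```text
0.001978219072582938 -0.043804387951990716
0.0024527996543776995 -0.045474406434700645
0.0034877219558438035 -0.0469919970443944
```

move_arm(commands=[[0,-1,0,0,0,0,0],[0,-1.8,0,0,0,0,0],[0,-2.4,0,0,0,0,0],[0,-3,0,0,0,0,0],[0,-3.6,0,0,0,0,0],[0,-4.2,0,0,0,0,0],[0,-4.8,0,0,0,0,0],[0,-5.4,0,0,0,0,0]])

```text
clock: 3.2
tool_pos: [0.5574, -0.2137, 0.1216]
orientation: [-180.0, -0.0, -104.6]
force: [-1.5, -3.4, 2.4]
opening: 0.0001
```

```bash
python3 -c "
from h import *
applied([-5.4,0,0,0,0,0])"
```

move_arm(commands=[[0,-0.2,0,0,0,0,0],[0,-0.4,0,0,0,0,0],[0,-0.6,0,0,0,0,0],[0,-0.7,0,0,0,0,0],[0,-0.8,0,0,0,0,0],[0,-0.9,0,0,0,0,0],[0,-1.0,0,0,0,0,0],[0,-1.0,0,0,0,0,0]])

```text
clock: 4.2
tool_pos: [0.5595, -0.2052, 0.1216]
orientation: [180.0, -0.1, -104.6]
force: [-0.6, -7.3, 1.2]
opening: -0.0002
```

Run:
```python
from h import *
applied([-1,0,0,0,0,0])
from plant import cams,sensors
s=cams.snapshot("scene");np.savez("scene2.npz",**s)
o=sensors.get_obs();p=o["tool_pos"]-O;print(o["force"],p@ex,p@ey)
crop(s,110,135,260,245,5,"pics/s2.png")
```

```text
[-1.64913945 -7.31340634  1.5899816 ] 0.01148417616369335 -0.09427450239171316
```

View pics/s2.png

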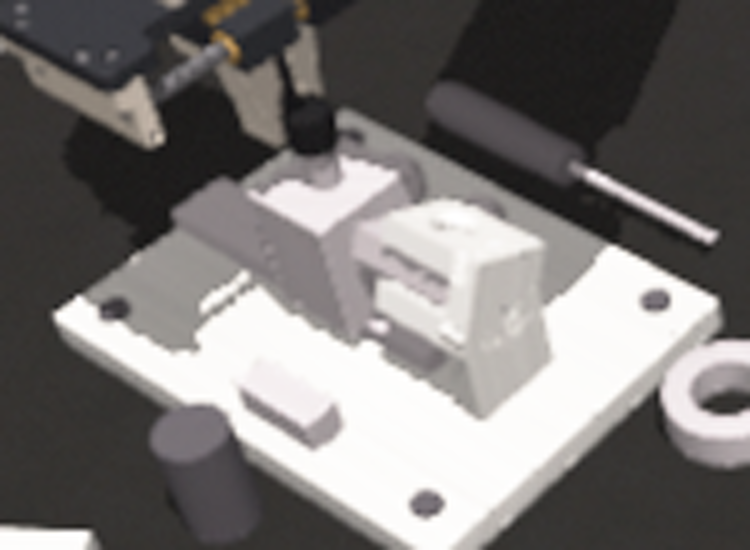

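move_arm(commands=[[0,-0.1,0,0,0,0,0],[0,-0.2,0,0,0,0,0],[0,-0.3,0,0,0,0,0],[0,-0.3,0,0,0,0,0],[0,-0.3,0,0,0,0,0],[0,-0.3,0,0,0,0,0],[0,-0.3,0,0,0,0,0],[0,-0.3,0,0,0,0,0]])

```text
clock: 5.25
tool_pos: [0.5596, -0.2048, 0.1218]
orientation: [180.0, -0.2, -104.7]
force: [-3.1, -20.8, 0.2]
opening: 0.0004
```

Run:
```python
from h import *
applied([-.3,0,0,0,0,0])
from plant import cams,sensors
o=sensors.get_obs();p=o["tool_pos"]-O;print(o["force"],p@ex,p@ey)
```

```text
[ -3.13330022 -20.8020771    0.23257221] 0.011430610607219425 -0.0938450178115624
```

Run:
```python
from h import *
T=load("top0.npz")
for nm,c in(("purple",(312,437)),("red",(194,430)),("orange",(463,255))):
    print(nm,onz(T,(np.array(c)+.5)/5-.5+[205,165],.131))
p=[.572,.2028]
for z in(.3,.25,.103):print(delta([*p,z],Rdown))
```

```text
purple [0.47197637 0.18278795 0.131     ]
red [0.47412015 0.24254229 0.131     ]
orange [0.56556198 0.10853486 0.131     ]
(array([-39.4 ,   9.12, -17.8 ]), array([ 0.,  0., -0.]))
(array([-39.4 ,   9.12, -12.8 ]), array([ 0.,  0., -0.]))
(array([-39.4 ,   9.12,   1.9 ]), array([ 0.,  0., -0.]))
```

move_arm(commands=[[0,1,0,0,0,0,0],[0,2.5,0,0,0,0,0],[0,3,0,-4,0,0,0],[0,3,0,-10,0,0,0],[0,3,0,-15,0,0,0],[0,3,0,-18,0,0,0],[0,3,0,-18,0,0,0],[0,3,0,-18,0,0,0]])

```text
clock: 6.25
tool_pos: [0.5526, -0.2302, 0.3007]
orientation: [179.9, 0.0, -104.6]
force: [0.2, 1.1, -1.0]
opening: 0.0002
```

Run:
```python
from h import *
applied([3,0,-18,0,0,0])
p=[.572,.2028]
print(delta([*p,.3],Rdown))
```

```text
(array([-42.4 ,   9.12,   0.2 ]), array([ 0.,  0., -0.]))
```

move_arm(commands=[[5,-5,1.1,0,0,0,0],[5,-10,2.2,0,0,0,0],[5,-16,3.5,0,0,0,0],[5,-22,4.8,0,0,0,0],[5,-28,6.1,0,0,0,0],[5,-34,7.4,0,0,0,0],[5,-39,8.5,0,0,0,0],[5,-42.4,9.1,0,0,0,0]])

```text
clock: 7.25
tool_pos: [0.571, 0.205, 0.2997]
orientation: [179.9, -0.1, -104.5]
force: [0.6, -0.2, 0.1]
opening: 0.0501
```

Run:
```python
from h import *
applied([-42.4,9.1,0,0,0,0])
from plant import cams,sensors
for n in("scene","top"):
    s=cams.snapshot(n);np.savez(f"{n}3.npz",**s)
S=load("scene3.npz");T=load("top3.npz");print(sensors.get_obs()["tool_pos"],cmd()[0])
crop(S,110,135,260,245,5,"pics/s3.png")
crop(T,330,155,470,285,4.5,"pics/t3.png")
crop(S,265,120,405,260,4,"pics/s3r.png")
```

```text
[0.57128968 0.20576578 0.29908115] [0.57218009 0.20279812 0.302     ]
```

View pics/s3.png

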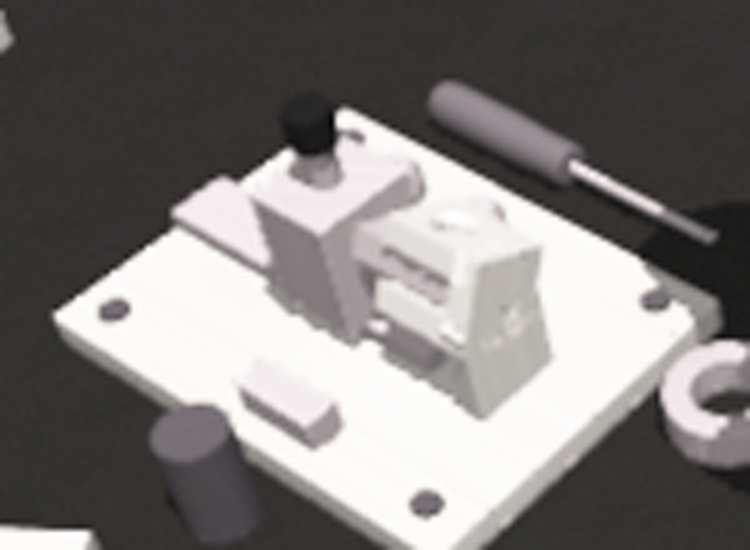

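View pics/t3.png

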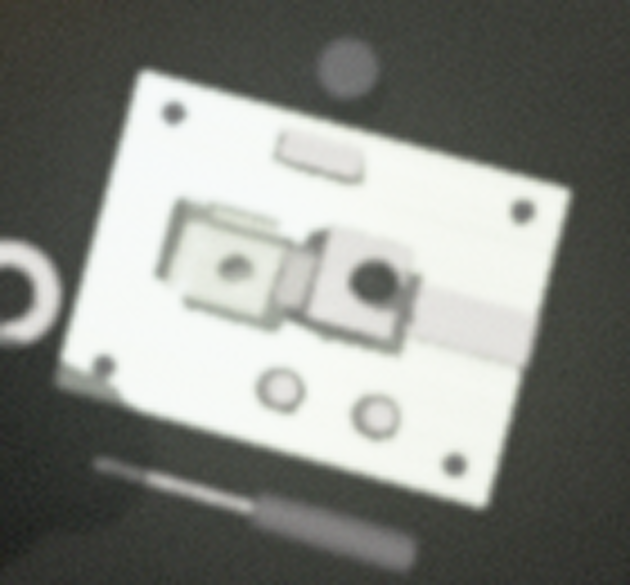

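View pics/s3r.png

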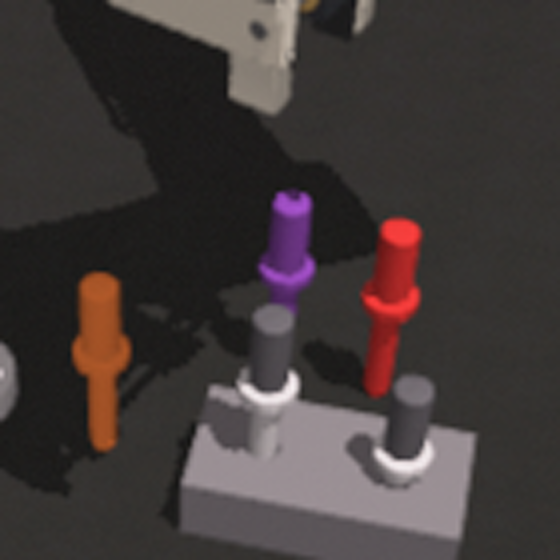

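Carriage home: knob moved from scene pixel (158,152) to (172,160), the lug is inside the fork. The candidates for the pin are dark pin at (332,207), with a bare shank showing under its collar and so the longer one; dark pin at (367,227), collar on the rack = shorter; orange, red and purple are look-alikes. The enlarged crop confirms the first. Descend on it.

move_arm(commands=[[5,0,0,5,0,0,0],[5,0,0,10,0,0,0],[5,0,0,14,0,0,0],[5,0,0,17,0,0,0],[5,0,0,19,0,0,0],[5,0,0,19.9,0,0,0],[5,0,0,19.9,0,0,0],[5,0,0,19.9,0,0,0]])

```text
clock: 8.35
tool_pos: [0.5723, 0.2029, 0.1034]
orientation: [-180.0, 0.0, -104.6]
force: [0.8, 0.1, 0.0]
opening: 0.0502
```

Run:
```python
from h import *
applied([0,0,19.9,0,0,0])
from plant import cams,sensors
s=cams.snapshot("scene")
o=sensors.get_obs();print(o["tool_pos"],cmd()[0],o["force"])
crop(s,265,120,405,260,4,"pics/s4r.png")
```

```text
[0.57231676 0.20298882 0.1035339 ] [0.57218009 0.20279812 0.103     ] [0.49672445 0.24144355 0.17824489]
```

View pics/s4r.png

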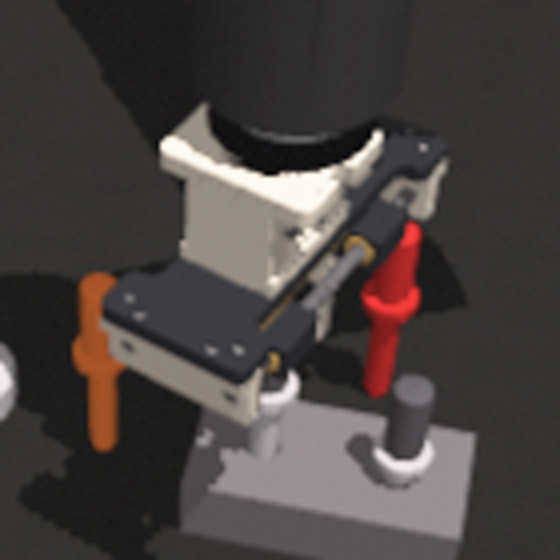

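move_arm(commands=[[1.5,0,0,0,0,0,0],[1,0,0,0,0,0,0],[1,0,0,0,0,0,0],[1,0,0,0,0,0,0],[1,0,0,0,0,0,0],[1,0,0,0,0,0,0],[1,0,0,0,0,0,0],[1,0,0,0,0,0,0]])

```text
clock: 9.4
tool_pos: [0.5718, 0.2028, 0.1026]
orientation: [180.0, 0.0, -104.6]
force: [-2.5, 0.6, 3.2]
opening: 0.0215
```

move_arm(commands=[[1,0,0,-1,0,0,0],[1,0,0,-3,0,0,0],[1,0,0,-6,0,0,0],[1,0,0,-10,0,0,0],[1,0,0,-14,0,0,0],[1,0,0,-18,0,0,0],[1,0,0,-20,0,0,0],[1,0,0,-20,0,0,0]])

```text
clock: 10.4
tool_pos: [0.5723, 0.203, 0.3043]
orientation: [-179.9, 0.1, -104.6]
force: [0.4, 0.7, -3.7]
opening: 0.0213
```

Run:
```python
from h import *
applied([0,0,-20,0,0,0])
# pre-insert: tip 15 mm above mouth. TCP to tip = 107-19-3 (grasp 3 mm above handle centre? grasp z .122 vs .119)
d=.107+.003-.019
for h in(.10,.03): 
    p=bore+ax*(d+h);print(p,delta(p,Rbore))
from plant import sensors
o=sensors.get_obs();print(o["opening"],o["force"],o["tool_pos"])
```

```text
[ 0.4940335  -0.0907697   0.27310479] (array([30.38,  0.15,  2.99]), array([ 0.436, -0.   , -0.   ]))
[ 0.52266151 -0.09822673  0.20966324] (array([30.38, -2.81,  9.33]), array([ 0.436, -0.   , -0.   ]))
0.021282552719903845 [ 0.38782441  0.68457049 -3.72834759] [0.57232694 0.2029699  0.30425442]
```

move_arm(commands=[[1,4,0,0,0,0,0],[1,9,0,0,0.05,0,0],[1,14,0,0,0.15,0,0],[1,19,0,0.5,0.25,0,0],[1,24,0.1,1,0.35,0,0],[1,28,0.1,2,0.436,0,0],[1,30.4,0.15,3,0.436,0,0],[1,30.4,0.15,3,0.436,0,0]])

```text
clock: 11.4
tool_pos: [0.4911, -0.0929, 0.2701]
orientation: [-155.2, -0.1, -104.7]
force: [-0.2, 0.9, -2.2]
opening: 0.0215
```

Run:
```python
from h import *
applied([30.4,.15,3,.436,0,0])
from plant import cams,sensors
for n in("scene","top"):
    s=cams.snapshot(n);np.savez(f"{n}5.npz",**s)
o=sensors.get_obs();print(o["tool_pos"],cmd()[0],o["orientation"],cmd()[1].as_euler('xyz',degrees=True))
S=load("scene5.npz");T=load("top5.npz")
crop(S,110,85,260,235,4,"pics/s5.png");crop(T,330,155,470,285,4.5,"pics/t5.png")
print(proj(S,bore+ax*.1),proj(S,bore+ax*.175))
```

```text
[ 0.49327093 -0.09127922  0.27184902] [ 0.49400919 -0.09098336  0.273     ] [-1.55077466e+02 -2.38619874e-02 -1.04653946e+02] [-155.01904013    0.         -104.61760137]
[206.28447299 138.31503153] [211.10697712 104.57631815]
```

View pics/s5.png

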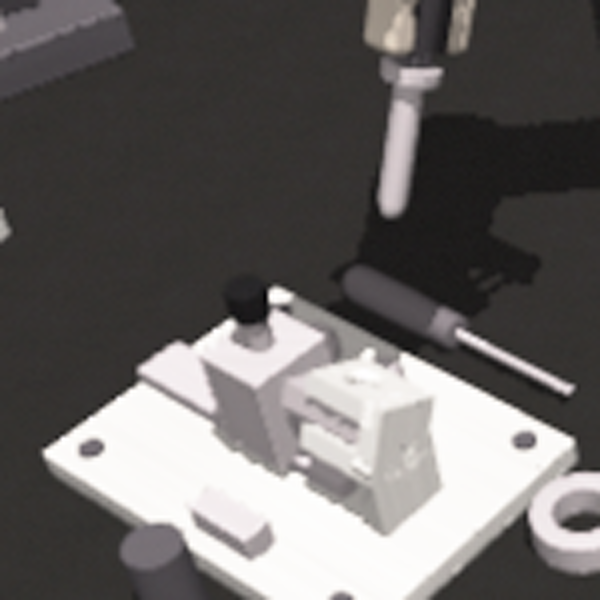

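View pics/t5.png

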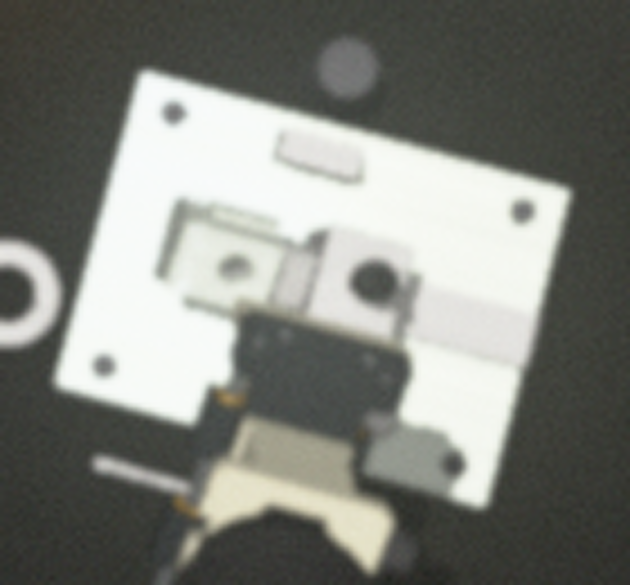

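Run:
```python
from h import *
S=load("scene5.npz");T=load("top3.npz");S3=load("scene3.npz")
def z(s,x0,y0,x1,y1,k,lo,hi,fn,pts=[]):
    im=np.clip((s["frame"][y0:y1,x0:x1].astype(float)-lo)/(hi-lo)*255,0,255).astype(np.uint8)[...,::-1]
    im=cv2.resize(im,None,fx=k,fy=k,interpolation=cv2.INTER_CUBIC)
    for X in pts:
        u=(proj(s,X)-[x0,y0]+.5)*k-.5;cv2.drawMarker(im,tuple(np.round(u).astype(int)),(0,0,255),0,8,1)
    return im
fx=-np.cos(t25)*ex*-1-0*ez
fxx=np.cross(ey,ax) # fork x
def face(pts): return [bore+fxx*a/1000+ey*b/1000 for a,b in pts]
fp=face([(0,0),(-22,-22),(22,-22),(22,36),(-22,36)])
a=z(S3,170,165,230,205,10,150,255,"",fp);b=z(T,355,190,405,235,10,120,255,"",fp)
h=max(a.shape[0],b.shape[0]);cv2.imwrite("pics/z1.png",a);cv2.imwrite("pics/z2.png",b)
c=z(S,190,90,230,150,9,0,220,"",[bore+ax*.1,bore+ax*.175]);cv2.imwrite("pics/z3.png",c)
```

```text
(no output)
```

View pics/z1.png

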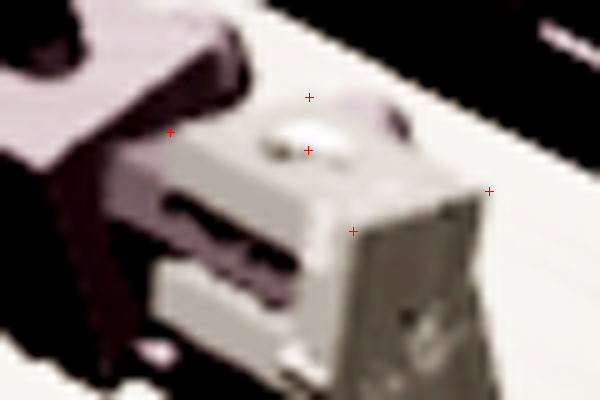

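View pics/z2.png

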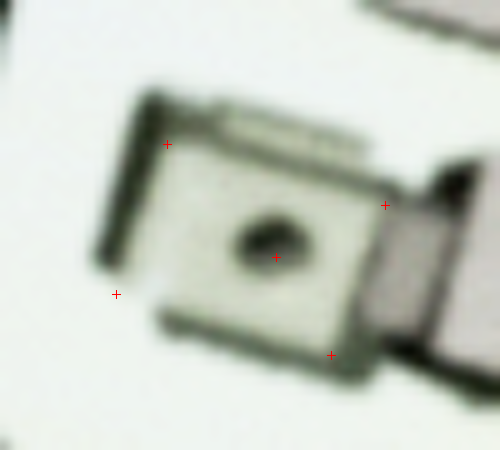

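View pics/z3.png

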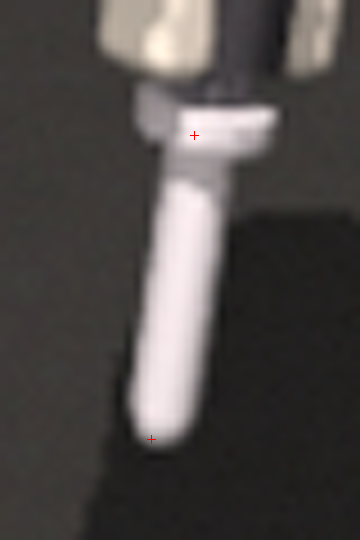

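move_arm(commands=[[1,0,0,1.5,0,0,0],[1,0,0,3,0,0,0],[1,0,0,4.5,0,0,0],[1,0,0,6,0,0,0],[1,0,0,7,0,0,0],[1,0,0,7,0,0,0],[1,0,0,7,0,0,0],[1,0,0,7,0,0,0]])

```text
clock: 12.5
tool_pos: [0.5225, -0.0983, 0.2098]
orientation: [-155.0, 0.0, -104.6]
force: [-0.4, -0.7, -2.2]
opening: 0.0218
```

Run:
```python
from h import *
applied([0,0,7,0,0,0])
from plant import cams,sensors
for n in("scene","top"):
    s=cams.snapshot(n);np.savez(f"{n}6.npz",**s)
o=sensors.get_obs();print(o["tool_pos"],cmd()[0],o["orientation"],o["force"])
S=load("scene6.npz");T=load("top6.npz")
def z(s,x0,y0,x1,y1,k,lo,hi,pts=[]):
    im=np.clip((s["frame"][y0:y1,x0:x1].astype(float)-lo)/(hi-lo)*255,0,255).astype(np.uint8)[...,::-1]
    im=cv2.resize(im,None,fx=k,fy=k,interpolation=cv2.INTER_CUBIC)
    for X in pts:
        u=(proj(s,X)-[x0,y0]+.5)*k-.5;cv2.drawMarker(im,tuple(np.round(u).astype(int)),(0,0,255),0,8,1)
    return im
P=[bore]+[bore+ax*h for h in(.03,.06,.09,.105)]
cv2.imwrite("pics/z4.png",z(S,175,115,235,200,7,0,255,P));cv2.imwrite("pics/z5.png",z(T,345,180,425,240,9,0,255,P))
```

```text
[ 0.52244955 -0.09831671  0.20968839] [ 0.5226145  -0.09844387  0.20954863] [-1.54968728e+02  3.00974086e-02 -1.04601758e+02] [ 0.71824641  0.02713696 -2.33590032]
```

View pics/z4.png

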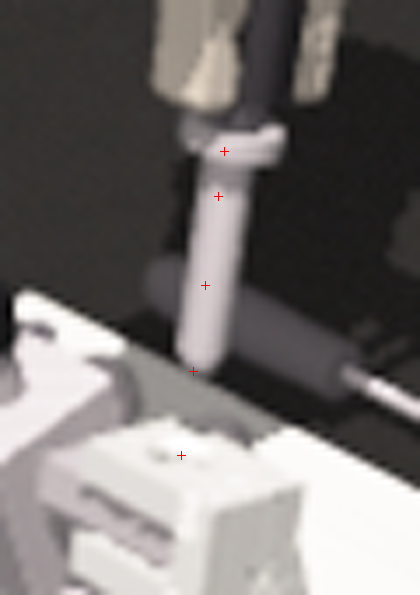

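View pics/z5.png

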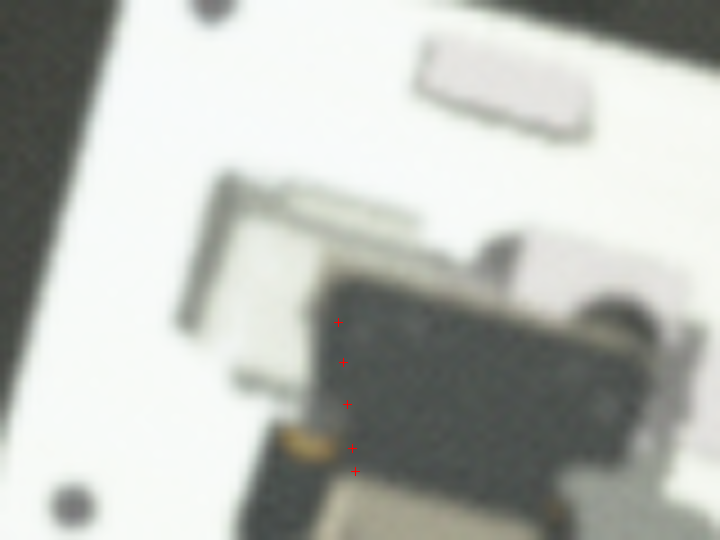

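move_arm(commands=[[1,0.05,0,1,0,0,0],[1,0.05,0,2,0,0,0],[1,0.05,0,2.7,0,0,0],[1,0.05,0,3.1,0,0,0],[1,0.05,0,3.4,0,0,0],[1,0.05,0,3.7,0,0,0],[1,0.05,0,4.0,0,0,0],[1,0.05,0,4.0,0,0,0]])

```text
clock: 13.6
tool_pos: [0.5389, -0.1031, 0.1731]
orientation: [-155.0, 0.0, -104.6]
force: [1.7, -0.6, -2.6]
opening: 0.0215
```

```bash
cat > st.py <<'E'
from h import *
import sys
applied(eval(sys.argv[1]))
from plant import cams,sensors
o=sensors.get_obs();R=cmd()[1];e=o["tool_pos"]-cmd()[0]
print("err mm tool",np.round(R.inv().apply(e)*1000,2),"F tool",np.round(R.inv().apply(o["force"]),1),"M",np.round(R.inv().apply(o["moment"]),2),"open",o["opening"])
p=o["tool_pos"]-bore;print("TCP rel fork mm",np.round(1000*np.array([p@np.cross(ey,ax),p@ey,p@ax]),1))
if len(sys.argv)>2:
    s=cams.snapshot("scene");np.savez(sys.argv[2]+".npz",**s);crop(s,165,110,240,210,6,f"pics/{sys.argv[2]}.png")
E
python3 st.py "[.05,0,4,0,0,0]" i1
```

```text
err mm tool [-0.1   0.02  0.23] F tool [ 0.1 -0.5  3.2] M [-0.94  0.01 -0.02] open 0.021542888409876813
TCP rel fork mm [-0.1 -0.6 80.7]
```

View pics/i1.png

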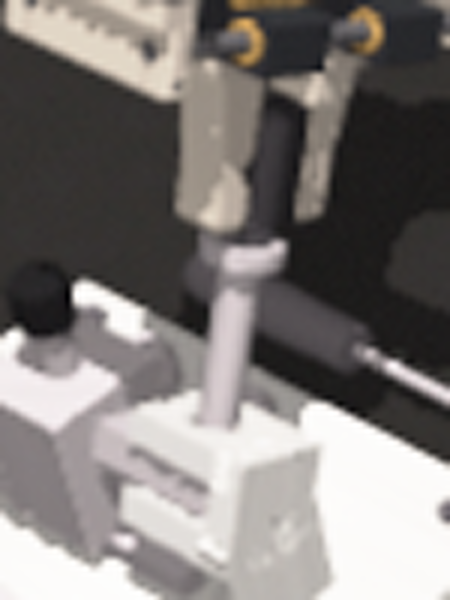

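move_arm(commands=[[1,0,0,0.3,0,0,0],[1,0,0,0.6,0,0,0],[1,0,0,0.9,0,0,0],[1,0,0,1.2,0,0,0],[1,0,0,1.5,0,0,0],[1,0,0,1.8,0,0,0],[1,0,0,2.1,0,0,0],[1,0,0,2.1,0,0,0]])

```text
clock: 14.65
tool_pos: [0.5474, -0.1054, 0.1537]
orientation: [-155.0, 0.0, -104.6]
force: [6.8, -1.6, -3.7]
opening: 0.0216
```

```bash
python3 st.py "[0,0,2.1,0,0,0]"
```

```text
err mm tool [-0.01  0.25  0.51] F tool [-0.1 -4.8  6.3] M [ 0.63 -0.04 -0.  ] open 0.02155494279393388
TCP rel fork mm [-0.3 -0.7 59.4]
```

move_arm(commands=[[1,0,-0.04,0.3,0,0,0],[1,0,-0.06,0.6,0,0,0],[1,0,-0.06,0.9,0,0,0],[1,0,-0.06,1.2,0,0,0],[1,0,-0.06,1.5,0,0,0],[1,0,-0.06,1.8,0,0,0],[1,0,-0.06,2.0,0,0,0],[1,0,-0.06,2.0,0,0,0]])

```text
clock: 15.65
tool_pos: [0.5558, -0.1079, 0.1356]
orientation: [-155.0, -0.0, -104.6]
force: [4.5, 0.1, -2.7]
opening: 0.0214
```

```bash
python3 st.py "[0,-.06,2.0,0,0,0]" i2
```

```text
err mm tool [0.26 0.58 0.54] F tool [-1.2 -2.8  4.3] M [-0.05 -0.21 -0.01] open 0.02139150281359432
TCP rel fork mm [-0.  -1.  39.4]
```

View pics/i2.png

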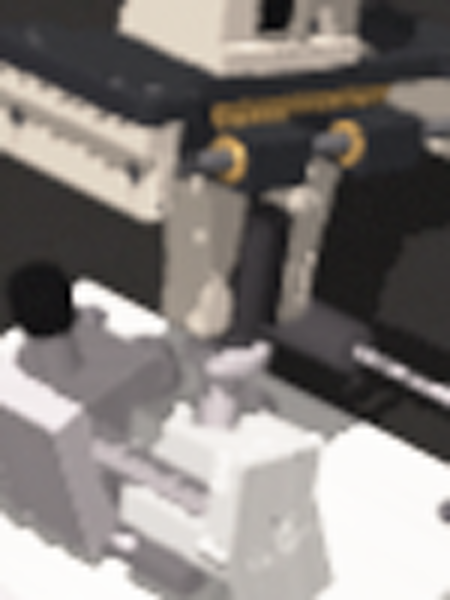

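move_arm(commands=[[1,0,-0.04,0.3,0,0,0],[1,0,-0.04,0.6,0,0,0],[1,0,-0.04,0.9,0,0,0],[1,0,-0.04,1.2,0,0,0],[1,0,-0.04,1.5,0,0,0],[1,0,-0.04,1.8,0,0,0],[1,0,-0.04,2.0,0,0,0],[1,0,-0.04,2.0,0,0,0]])

```text
clock: 16.7
tool_pos: [0.565, -0.1105, 0.1205]
orientation: [-155.5, 0.0, -104.6]
force: [-5.4, 3.0, -5.6]
opening: 0.0214
```

```bash
python3 st.py "[0,-.04,2.0,0,0,0]"
```

```text
err mm tool [ 0.46 -1.32 -1.66] F tool [-1.5  7.8  2.5] M [-4.55 -0.64  0.01] open 0.02140022171093434
TCP rel fork mm [ 2.2 -1.2 21.6]
```

Run:
```python
from h import *
from plant import cams,sensors
for n in("scene","top"):
    s=cams.snapshot(n);np.savez(f"{n}7.npz",**s)
o=sensors.get_obs();print(o["joint_pos"],o["force"],o["moment"],o["tool_pos"],o["orientation"],o["tau"])
S=load("scene7.npz");T=load("top7.npz");crop(S,120,90,250,210,6,"pics/i3.png");crop(T,330,155,470,285,4.5,"pics/t7.png")
```

```text
[  2.65835553   4.40855373 -58.2759523   61.9874796   -8.00057071
 -77.54427426] [-5.01517432  1.54888194 -4.82432833] [1.5412497  4.08007492 0.2004706 ] [ 0.56499791 -0.11044821  0.1204605 ] [-1.55483599e+02  1.54931080e-02 -1.04600450e+02] [ -0.9625857  -31.11448288  24.07370031   2.35562861   0.3630613
   0.03380449]
```

View pics/i3.png

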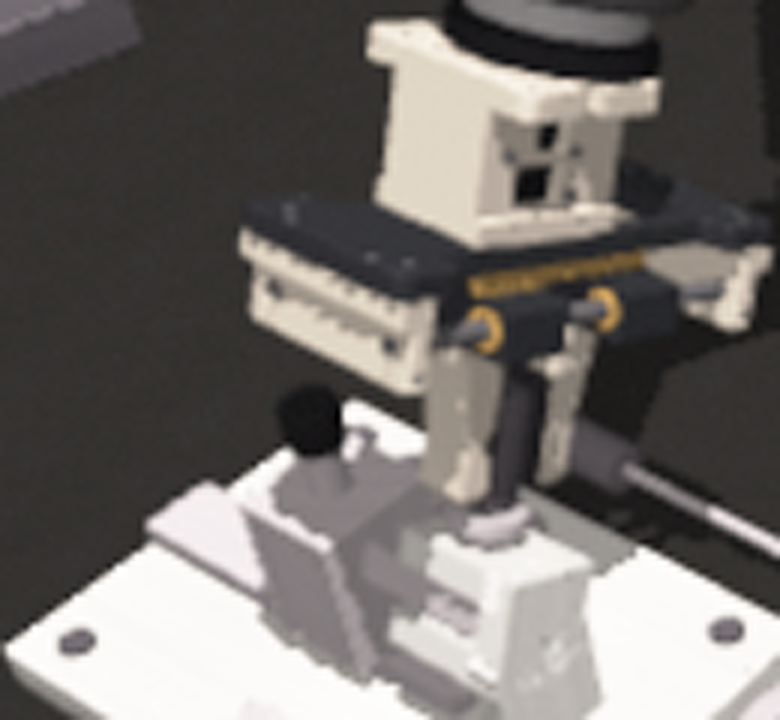

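View pics/t7.png

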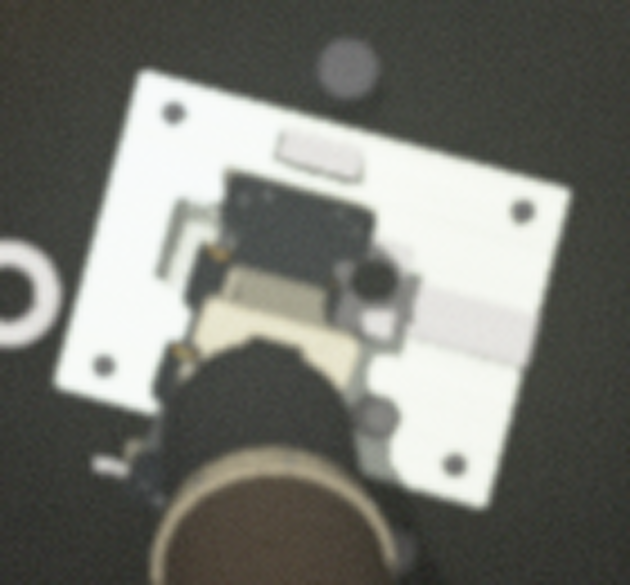

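move_arm(commands=[[1,0,0,-0.2,0,0,0],[1,0,0,-0.4,0,0,0],[1,0,0,-0.4,0,0,0],[3,0,0,-0.4,0,0,0],[4,0,0,-0.4,0,0,0],[4,0,0,-0.4,0,0,0],[4,0,0,-0.4,0,0,0],[4,0,0,-0.4,0,0,0]])

```text
clock: 17.8
tool_pos: [0.5643, -0.11, 0.1253]
orientation: [-155.4, 0.1, -104.6]
force: [0.5, 0.3, -0.6]
opening: 0.0399
```

```bash
python3 st.py "[0,0,-.4,0,0,0]"
python3 - <<'E'
from h import *
from plant import cams,sensors
o=sensors.get_obs();print(o["joint_pos"],o["force"],o["orientation"])
S=cams.snapshot("scene");np.savez("scene8.npz",**S);crop(S,160,120,240,210,7,"pics/i4.png")
E
```

```text
err mm tool [ 0.18 -2.63 -2.36] F tool [-0.5 -0.1  0.7] M [-1.47  0.01  0.01] open 0.03991366478464401
TCP rel fork mm [ 3.6 -0.9 26.3]
[  4.79051911   3.93824837 -57.45375975  56.90100612  -9.4539647
 -74.29615231] [ 0.48559299  0.34225283 -0.60262821] [-1.55359430e+02  5.20148549e-02 -1.04593954e+02]
```

View pics/i4.png

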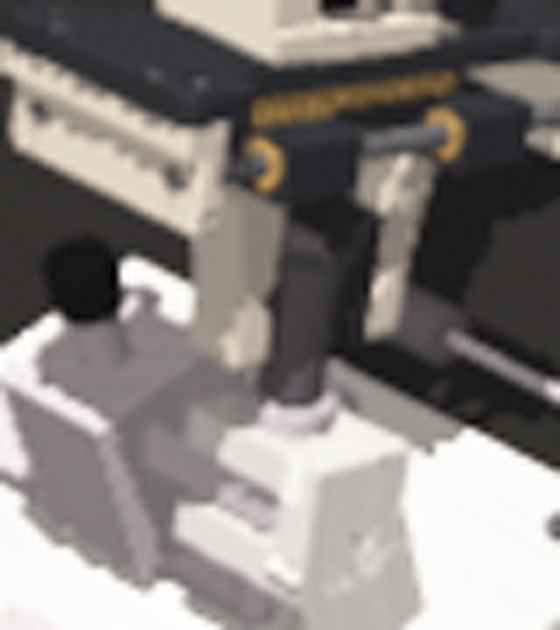

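move_arm(commands=[[6,0,0,-0.4,0,0,0],[6,0,0,-1.5,0,0,0],[6,0,0,-3,0,0,0],[6,0,0,-5,0,0,0],[6,0,0,-7,0,0,0],[6,0,0,-9,0,0,0],[6,0,0,-11,0,0,0],[6,0,0,-11,0,0,0]])

```text
clock: 18.85
tool_pos: [0.5204, -0.098, 0.2268]
orientation: [-155.2, 0.2, -104.6]
force: [0.1, 0.6, -0.7]
opening: 0.0603
```

```bash
python3 st.py "[0,0,-11,0,0,0]"
python3 - <<'E'
from h import *
from plant import cams,sensors
for n in("scene","top"):
    s=cams.snapshot(n);np.savez(f"{n}9.npz",**s)
S=load("scene9.npz");T=load("top9.npz");print(sensors.get_obs()["joint_pos"])
fxx=np.cross(ey,ax)
def z(s,x0,y0,x1,y1,k,pts=[]):
    im=s["frame"][y0:y1,x0:x1][...,::-1]
    im=cv2.resize(im,None,fx=k,fy=k,interpolation=cv2.INTER_CUBIC)
    for X in pts:
        u=(proj(s,X)-[x0,y0]+.5)*k-.5;cv2.circle(im,tuple(np.round(u).astype(int)),2,(0,0,255),-1)
    return im
c=[bore+ax*h+.016*(np.cos(a)*fxx+np.sin(a)*ey) for h in(0,.008) for a in np.linspace(0,6.28,13)]+[bore+ax*.056+.011*(np.cos(a)*fxx+np.sin(a)*ey) for a in np.linspace(0,6.28,9)]
cv2.imwrite("pics/f1.png",np.hstack([z(S,160,130,240,205,7),z(S,185,140,215,190,7,c)[:525]]) if 0 else z(S,165,130,235,205,8))
cv2.imwrite("pics/f2.png",z(S,165,130,235,205,8,c));cv2.imwrite("pics/f3.png",z(T,345,180,425,240,9,c))
E
```

```text
err mm tool [-0.4  -4.21 -3.65] F tool [-0.6  0.4  0.6] M [-1.41 -0.06 -0.03] open 0.06025279008974258
TCP rel fork mm [  5.2  -0.3 137.5]
[ 18.76265906  -8.04027556 -46.58401923  24.82069236 -32.94342305
 -52.11663546]
```

View pics/f1.png

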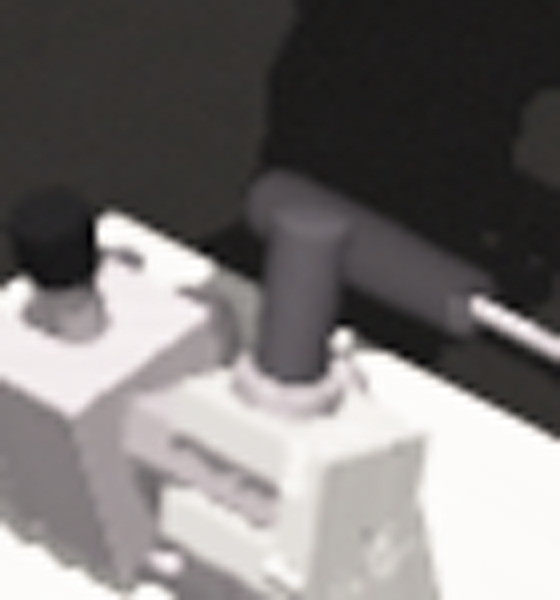

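View pics/f2.png

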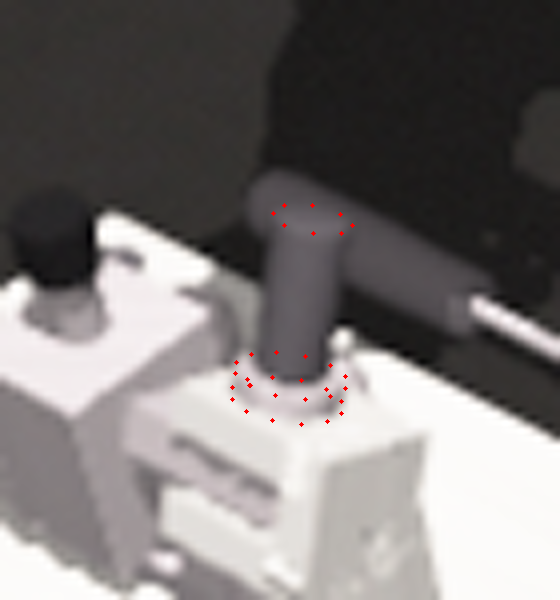

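View pics/f3.png

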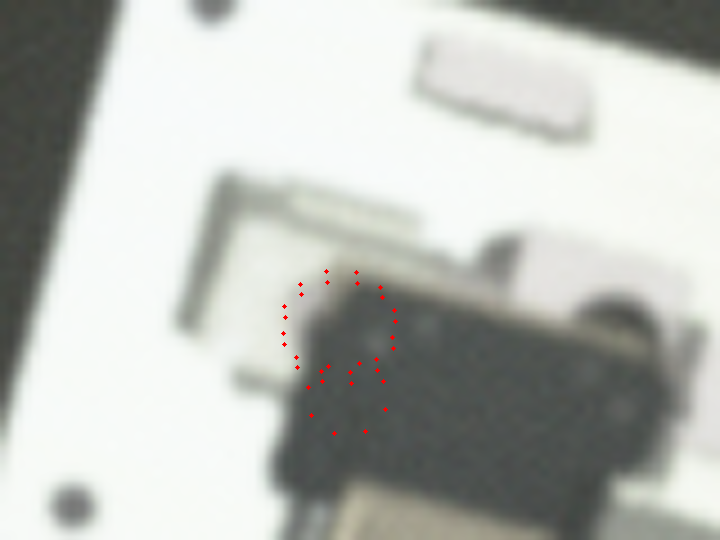

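Run:
```python
from h import *
for h in(.075,.06,.056,.053): print(h,delta(bore+ax*h,Rbore))
from plant import sensors
o=sensors.get_obs();print(o["tool_pos"],cmd()[0])
```

```text
0.075 (array([-0.07,  0.09,  5.89]), array([ 0., -0., -0.]))
0.06 (array([-0.07,  0.09,  7.39]), array([ 0., -0., -0.]))
0.056 (array([-0.07,  0.09,  7.79]), array([ 0., -0., -0.]))
0.053 (array([-0.07,  0.09,  8.09]), array([ 0., -0., -0.]))
[ 0.519769   -0.09842978  0.22495878] [ 0.51805301 -0.09777092  0.22175477]
```

move_arm(commands=[[0,0,0,0,0,0,0],[0,0,0,0,0,0,0],[0,0,0,1,0,0,0],[0,0,0,2.5,0,0,0],[0,0,0,4,0,0,0],[0,0,0,5.3,0,0,0],[0,0,0,5.9,0,0,0],[0,0,0,5.9,0,0,0]])

```text
clock: 19.95
tool_pos: [0.5433, -0.105, 0.1706]
orientation: [-155.5, -0.0, -104.6]
force: [-0.4, 0.8, 0.1]
opening: 0.0006
```

```bash
python3 st.py "[0,0,5.9,0,0,0]" i5
```

```text
err mm tool [ 0.64 -2.19 -1.56] F tool [-0.6  0.5 -0.3] M [-1.46  0.03  0.  ] open 0.0006104449561039132
TCP rel fork mm [ 3.1 -1.4 76.4]
```

View pics/i5.png

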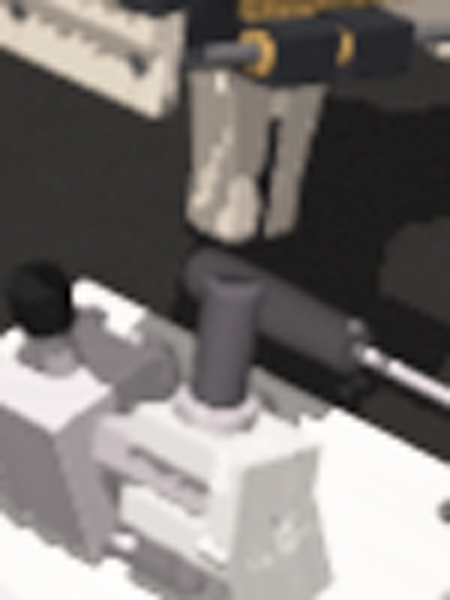

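move_arm(commands=[[0,0,0,0.5,0,0,0],[0,0,0,1,0,0,0],[0,0,0,1.4,0,0,0],[0,0,0,1.6,0,0,0],[0,0,0,1.8,0,0,0],[0,0,0,2,0,0,0],[0,0,0,2.1,0,0,0],[0,0,0,2.1,0,0,0]])

```text
clock: 21.0
tool_pos: [0.5521, -0.1069, 0.1524]
orientation: [-155.4, 0.0, -104.6]
force: [0.5, -0.1, 0.6]
opening: 0.0004
```

```bash
python3 st.py "[0,0,2.1,0,0,0]"
```

```text
err mm tool [ 0.29 -2.66 -2.27] F tool [-0.  -0.7 -0.3] M [-1.46 -0.02 -0.  ] open 0.00043479284119444367
TCP rel fork mm [ 3.6 -1.  56.2]
```

move_arm(commands=[[0,0,0.2,0,0,0,0],[0,0,0.3,0,0,0,0],[0,0,0.3,0.1,0,0,0],[0,0,0.3,0.2,0,0,0],[0,0,0.3,0.3,0,0,0],[0,0,0.3,0.3,0,0,0],[0,0,0.3,0.3,0,0,0],[0,0,0.3,0.3,0,0,0]])

```text
clock: 22.0
tool_pos: [0.551, -0.1067, 0.1516]
orientation: [-155.1, 0.1, -104.6]
force: [-27.1, 7.9, 34.5]
opening: 0.0008
```

```bash
python3 st.py "[0,0.3,.3,0,0,0]"
```

```text
err mm tool [ 0.31 -4.34 -5.02] F tool [ -0.8  11.  -43.2] M [-5.86 -0.23 -0.03] open 0.0007512172460679902
TCP rel fork mm [ 2.3 -1.  55.9]
```

Pressed with 43 N, the handle's top stands at 55.9 mm above the face (56.0 when seated), so the pin is down. Retreat.

move_arm(commands=[[0,0,0,-0.5,0,0,0],[0,0,0,-2,0,0,0],[0,0,0,-5,0,0,0],[0,0,0,-9,0,0,0],[0,0,0,-13,0,0,0],[0,0,0,-16,0,0,0],[0,0,0,-18,0,0,0],[0,0,0,-18,0,0,0]])

```text
clock: 23.0
tool_pos: [0.4783, -0.0872, 0.3136]
orientation: [-155.2, 0.2, -104.5]
force: [0.1, -0.4, 0.3]
opening: 0.0005
```

move_arm(commands=[[0,0,3,-3,0,0,0],[0,0,6,-6,0,0,0],[0,0,6,-6,0,0,0],[0,0,6,-6,0,0,0],[0,0,6,-6,0,0,0],[0,0,6,-6,0,0,0],[0,0,6,-6,0,0,0],[0,0,6,-6,0,0,0]])

```text
clock: 24.0
tool_pos: [0.4011, -0.0679, 0.3414]
orientation: [-155.4, 0.0, -104.6]
force: [-0.1, 0.8, 0.0]
opening: 0.0002
```

Run:
```python
from h import *
from plant import cams,sensors
for n in("scene","top"):
    s=cams.snapshot(n);np.savez(f"{n}10.npz",**s)
S=load("scene10.npz");T=load("top10.npz");o=sensors.get_obs();print(o["joint_pos"],o["force"],o["tool_pos"])
fxx=np.cross(ey,ax)
def z(s,x0,y0,x1,y1,k,pts=[]):
    im=s["frame"][y0:y1,x0:x1][...,::-1]
    im=cv2.resize(im,None,fx=k,fy=k,interpolation=cv2.INTER_CUBIC)
    for X in pts:
        u=(proj(s,X)-[x0,y0]+.5)*k-.5;cv2.circle(im,tuple(np.round(u).astype(int)),1,(0,0,255),-1)
    return im
c=[bore+ax*h+.016*(np.cos(a)*fxx+np.sin(a)*ey) for h in(0,.008) for a in np.linspace(0,6.28,13)]+[bore+ax*.056+.011*(np.cos(a)*fxx+np.sin(a)*ey) for a in np.linspace(0,6.28,9)]
cv2.imwrite("pics/g1.png",z(S,165,130,235,205,8,c));cv2.imwrite("pics/g3.png",z(T,345,180,425,240,9,c))
cv2.imwrite("pics/g4.png",S["frame"][...,::-1])
```

```text
[ 38.77002986 -28.9614861  -42.67745401  22.05815589 -62.78368103
 -61.23924678] [-1.08999677 -0.27663055 -0.05001688] [ 0.40106953 -0.06780692  0.34153031]
```

View pics/g1.png

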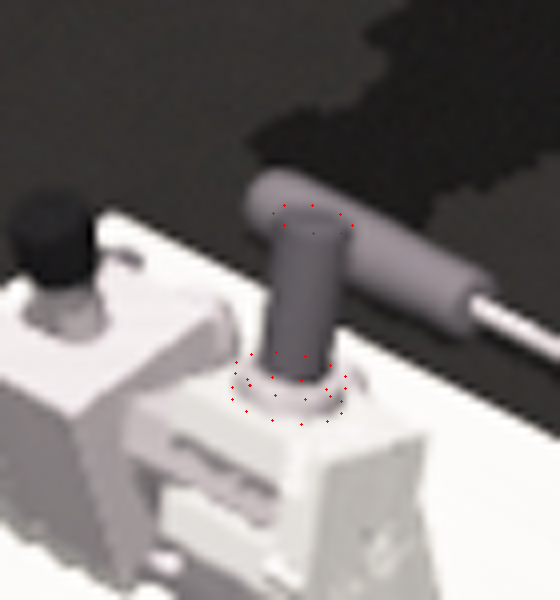

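View pics/g3.png

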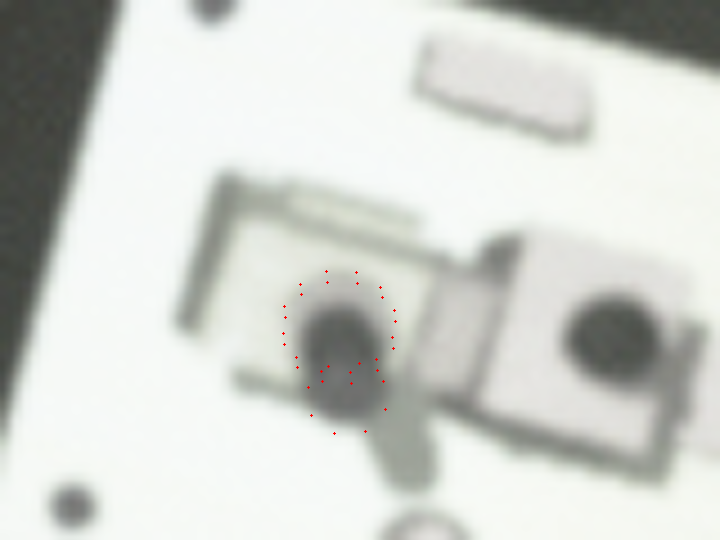

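View pics/g4.png

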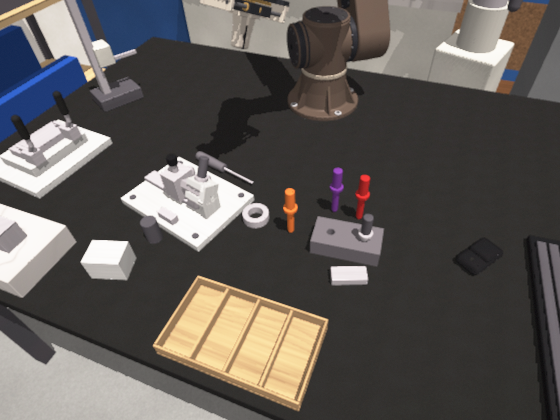

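```bash
python3 -c "
from plant import job
print(job.close_job())"
```

```text
the job is handed in; nothing more can be done
None
```

The carriage is at its stop, and the longer pin is through fork and lug with its collar on the fork and released. I handed the job in at about 24 s. `close_job` reports no verdict.

**Carriage:** I pushed the knob with closed fingers until it stopped. The force rose to 21 N for only 0.4 mm of further motion, and the pictures show the lug in the fork.

**Pin:** I lifted the longer pin from the rack, tilted it 25° and fed it in with low force. About 5 mm short of seating, joint 3 reached its range limit (-58.28°). I backed off slightly, let go, and the pin slid down by itself.

**Seating check:** I pressed the handle's top with closed fingers at 43 N along the bore. It stood firm at 55.9 mm above the face, and 56.0 mm is fully seated.

**Last pictures:** In the scene view, collar and handle match the predicted seated pose to about half a pixel, roughly 1.5 mm. The arm is clear and touching nothing, the shorter pin is still in the rack, and the other things look unmoved.

**What disagreed:** In the top view the handle's upper end lies about 1.4 pixels (3–4 mm) off the prediction, toward the fixture's +x. The empty bore showed a similar offset before, and I put both down to calibration and my fixture pose. I did not measure the pin's tilt separately.

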